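# Set up a bud vase on its saucer for inspection

### The job

Slide the teal saucer along the table, without lifting it, around the two small standing pots and onto the middle of the yellow spot, so that it lies wholly on the spot. Then draw the teal-and-pink vase straight up out of its deep foam well and, keeping it upright, set it down gently (do not drop it) in the middle of the saucer and let go. Nothing, neither the saucer nor the robot, may touch the two small pots, and the other two vases stay in their wells.

Things in the scene. Friction and masses are not known exactly. Their poses are not given: they have to be found in the camera images.
- vase_center (a point): bud vase to bring, teal above, pink below, round, 140 mm tall, 210 to 420 g. Straight body 44 mm across from the foot up to 112 mm; above that a 30 mm neck and 38 mm lip. This point: on its axis, half-way up (70 mm above the foot); z up the axis. Stands in a foam well, lip 10 mm above the foam's top
- foam: fixed white block, 164 (its x) x 260 (its y) x 140 mm high; origin: centre of underside. Three square wells 47 mm wide, floor 10 mm above the table, at y = -85, 0, +85 mm, each holding a vase. On both x sides of each well an open-topped finger notch 32 mm wide (y) reaches 66 mm from the well axis, its floor 66 mm above the table: fingers enter only vertically, closing along the block's x
- plum_vase_center (a point): centre of the plum-topped vase with a cream lower half, same shape as the teal one, in another well; stays there
- lime_vase_center (a point): centre of the lime-topped vase with a brown lower half, same shape as the teal one, in another well; stays there
- saucer: teal round saucer, loose on the table, 210 to 420 g: 110 mm across the rim, 92 mm across the foot, 22 mm high; its flat floor is 6 mm thick, its sloping side wall 4 mm thick (inside 84 mm across at the floor, 102 mm at the rim). Origin at the centre of its underside
- mark: round yellow spot printed flat on the table, 150 mm across; origin at its centre. It does not hinder sliding
- pot_a: small glazed pot standing fixed on the table, lime below and plum above, 76 mm across, 60 mm high; origin at the centre of its underside
- pot_b: small glazed pot standing fixed on the table, blue below and sky-blue above, 76 mm across, 60 mm high; origin at the centre of its underside. (A flat paper slip also lies on the table; things slide over it freely)
- vase: the same teal-and-pink vase; origin at the centre of its foot
There are look-alikes about, which are no part of the job. Of the things like the saucer, leave any that is green; of the rest the smaller one is meant.

How it is judged (in metres and radians):
On the way, in this order (a step that is already met when the one before it is completed fails the run):
1. the saucer lies wholly on the yellow spot, at rest, while the vase is still in its well (horizontal distance between saucer and mark below 0.02 m and linear speed of saucer below 0.01 m/s and distance of vase_center from where it was at the start of the episode below 0.03 m), for 0.2 s.
2. the vase is held upright, drawn fully out of the foam (its foot above the foam's top) (height (world z) of vase_center above 0.213 m and angle between vase_center's own z axis and vertical below 0.2 rad and contact force between vase and the fingers above 0.5 N), for 0.1 s.
3. the vase is set down in the middle of the saucer while still held (lowered, not dropped) (horizontal distance between vase_center and saucer below 0.02 m and z of vase_center in the frame of saucer between 0.07 and 0.082 m and angle between vase_center's own z axis and vertical below 0.1 rad and contact force between vase and the fingers above 0.3 N), for 0.05 s.
At the end, for the whole second after the job is handed in: The saucer lies flat wholly on the yellow spot (centres within 20 mm); the vase stands upright (within 0.1 rad) and at rest on the saucer's floor, its axis within 20 mm of the saucer's centre; the other two vases are in their wells (moved less than 30 mm) (horizontal distance between saucer and mark below 0.02 m and horizontal distance between vase_center and saucer below 0.02 m and z of vase_center in the frame of saucer between 0.07 and 0.082 m and angle between each of vase_center, saucer's own z axis and vertical below 0.1 rad and height (world z) of saucer below 0.015 m and linear speed of vase below 0.02 m/s and distance of each of plum_vase_center, lime_vase_center from where it was at the start of the episode below 0.03 m); the robot touches nothing.
It fails at once if a small standing pot is touched by anything (more than 1 N) (contact force between any of pot_a, pot_b and anything else above 1 N).
It fails at once if the saucer is lifted (more than 15 mm) off the table (height (world z) of saucer above 0.015 m).
It fails at once if the vase is tipped by more than 0.35 rad (angle between vase_center's own z axis and vertical above 0.35 rad).
It fails at once if another vase is pulled out of or up in its well (moved more than 30 mm) (distance of any of plum_vase_center, lime_vase_center from where it was at the start of the episode above 0.03 m).
It also fails if it takes over 72 s, if anything falls off the work surface, if the arm or the gripper's body presses on something with over 40 N, if the wrist force passes 120 N, or if a joint passes its speed limit or range.

### The arm

A 6-joint arm with a two-finger parallel gripper is mounted at the origin on the work surface. World frame = base frame: x ahead of the robot, y to its left, z up, the work surface at z = 0. Lengths are in m, angles in degrees, forces in N, time in s.
With the tool pointing down it reaches from about 0.25 to 0.85 m from the base axis. Payload 12.5 kg.
Tool frame: the origin (TCP) lies at the very end of the fingers, on their centre line; the grasp point (between the pads) lies 19 mm behind it (robot.grip_point_offset is the distance from the TCP to the grasp point, in m); z points along the fingers, y is the direction in which the jaws open and shut (so a half turn about z gives the same grasp; the last joint's range is limited). The gripper opens to 93 mm and grips with 3 to 60 N. Pads are 15 mm wide; open, the fingers measure 128 mm over their backs; the gripper's body (75 mm by 188 mm) begins 65 mm behind the grasp point.
Start: joints at [-72.17, 20.094, 94.641, -0, 65.266, -4.847], TCP at [0.212, -0.507, 0.186] pointing down, gripper open.
Joint ranges: [-157.81, 157.81], [-45, 120.19], [0.68, 151.7], [-89.99, 269.99], [4.06, 180], [-164.3, 164.3]. Speed limits (degrees/s): [127.2, 127.2, 159.86, 180, 180, 180].

### API

Orientations are given as a 3x3 rotation matrix whose columns are the frame's x, y, z axes.
In Python, from plant import robot, cams gives the robot as it stands.
- The arm moves only by the shell command python3 -m crank 'ROWS' [FORCE]. ROWS is a JSON object of lists of equal length, an entry for each row: "dp": the shift along the tool's x, y, z in cm, a list of three; "yaw": the turn about the tool's z in rad; "jaw": the opening, from 0 (shut) to 1 (fully open). In form: {"dp": [[tx, ty, tz], ...], "yaw": [yaw, ...], "jaw": [jaw, ...]}. A call has 1 to 20 rows; each row is the pose to reach, as a shift and turn from the pose measured when the call began, along the tool's axes at that moment; what a row does not reach only later rows make up. A row lasts 1/12 s, in which the tool goes at most 41.7 mm and 7.16 degrees, less where a joint would pass 70% of its speed; a pose out of reach is approached as far as the arm can. A call with a gripper value outside its range is refused whole. The fingers move at their own pace and stop on an object; FORCE is the grip in N (left out, the last holds). Time passes only in rows, so rows that repeat a pose let the fingers close. It gives the time, the measured TCP pose, the force and the opening at its end, in the units of the state.
- robot.get_obs(): the state, without advancing time (a new reading comes with each control period).
- cams.snapshot(name): name is "scene" or "side" or "wrist"; returns a dict with "pixels" (480x640x3 uint8, red, green, blue), "mtx" (3x3 intrinsics, pixels), "R" (3x3) and "t" (3): a world point X has camera coordinates R X + t. Camera axes: x right, y down, z forward; pixel columns grow to the right and rows downward; lengths in m; the calibration is good to about 2 mm. A picture is of the moment at which its call begins. There is no depth.
- robot.sign_off(): hands the job in, once; it reports no verdict.
Trained networks look in the newest picture that a camera, given by its name, has taken for a name from the list of things; names that differ only in an ending like _2 or _b are one class to them, and where a whole thing is asked for, a point or a joint stands for the part that bears it (a point fixed in the world has none). Each returns a list of dicts, best first, with "conf" (0 to 1); they miss things now and then, are a little off and sometimes report something else, mostly with a low value. They report only what shows in the picture. A call takes as long as a camera call. They do not tell look-alikes from the thing itself.
- cams.find_in(camera, label): "location" ([x, y, z] in m, in the coordinates of the camera as it stood for that picture, good to about 4 mm: the middle of the surface that is visible of it).
- cams.spot_point(camera, label): "location" ([x, y, z] in m, in the coordinates of the camera as it stood for that picture, good to about 4 mm: a listed point, or the origin of a listed thing).
The state is a dict: "time_s": time; "qpos": joint angles; "qvel": joint speeds; "joint_efforts": joint torques, N m; "position": TCP position; "tool_rot": TCP orientation; "ft_force": force on the tool from outside, world axes, zero at the start; "torque": the same for the moment, N m; "gripper_width": opening from 0.0 (shut) to 1.0 (fully open).
Only numpy, scipy, OpenCV 4.12 (cv2) and the standard library are available. Lean on these libraries where they do the work, as an engineer would, in place of code of your own. Each camera call takes 0.05 s, during which the arm holds its last target. There are 200 camera calls.

## Working session

There is one attempt and no reset: what is moved stays moved. The work goes in short steps, Python scripts to look and compute and a shell command to move; the robot and the scene stay as the last step left them, time stands still between calls to the robot, and variables do not carry over. Pictures are saved under pics/ and viewed, about 8 in all and at most 12, crops included, and the job is handed in when it is done.

```bash
mkdir -p pics
cat > h.py <<'E'
import numpy as np, cv2
from plant import robot, cams
def snap(n,f=None):
    s=cams.snapshot(n)
    if f: cv2.imwrite('pics/'+f,cv2.cvtColor(s['pixels'],cv2.COLOR_RGB2BGR))
    return s
def w(s,p): return np.array(s['R']).T@(np.array(p)-np.array(s['t']))
def pix(s,X):
    c=np.array(s['R'])@np.array(X)+np.array(s['t']); u=np.array(s['mtx'])@c; return u[:2]/u[2]
def ray(s,uv,z):
    R=np.array(s['R']);o=-R.T@np.array(s['t']);d=R.T@np.linalg.inv(s['mtx'])@np.array([uv[0],uv[1],1.]);return o+d*(z-o[2])/d[2]
def look(s,n,labels,fn='spot_point'):
    for l in labels:
        for d in getattr(cams,fn)(n,l)[:4]:
            X=w(s,d['location']); print(n,l,round(d['conf'],2),X.round(3),pix(s,X).round())
E
python3 - <<'E'
from h import *
L=['vase_center','plum_vase_center','lime_vase_center','foam','saucer','mark','pot_a','pot_b']
for n in ['scene','side']:
    s=snap(n,n+'0.png'); look(s,n,L)
o=robot.get_obs(); print(o['position'],o['tool_rot'],o['time_s'])
E
```

```text
scene lime_vase_center 0.53 [0.505 0.195 0.08 ] [400. 208.]
scene foam 0.87 [ 0.484  0.277 -0.002] [412. 205.]
scene saucer 0.9 [ 0.18  -0.306 -0.004] [128. 265.]
scene saucer 0.84 [ 0.73   0.076 -0.002] [435. 331.]
scene saucer 0.82 [ 0.655 -0.086 -0.002] [351. 356.]
scene mark 0.86 [ 0.418 -0.355 -0.   ] [168. 358.]
scene pot_a 0.94 [ 0.417 -0.13  -0.001] [259. 289.]
scene pot_a 0.87 [ 0.544 -0.206 -0.002] [268. 355.]
scene pot_b 0.94 [ 0.417 -0.13  -0.001] [259. 289.]
scene pot_b 0.87 [ 0.544 -0.206 -0.002] [268. 355.]
side saucer 0.8 [ 0.185 -0.306  0.001] [431. 199.]
side saucer 0.74 [ 0.647 -0.088  0.001] [238. 238.]
side saucer 0.56 [ 0.723  0.081 -0.001] [182. 282.]
side mark 0.7 [ 0.418 -0.354 -0.001] [342. 189.]
side pot_a 0.94 [ 0.544 -0.2    0.002] [289. 215.]
side pot_a 0.78 [ 0.422 -0.123 -0.001] [336. 234.]
side pot_b 0.94 [ 0.544 -0.2    0.002] [289. 215.]
side pot_b 0.78 [ 0.422 -0.123 -0.001] [336. 234.]
[ 0.21203295 -0.50743822  0.18552357] [[ 9.22701414e-01  3.85515367e-01 -4.30524990e-05]
 [ 3.85515369e-01 -9.22701413e-01  5.76569486e-05]
 [-1.74969619e-05 -6.97975481e-05 -9.99999997e-01]] 0.9
```

View pics/scene0.png

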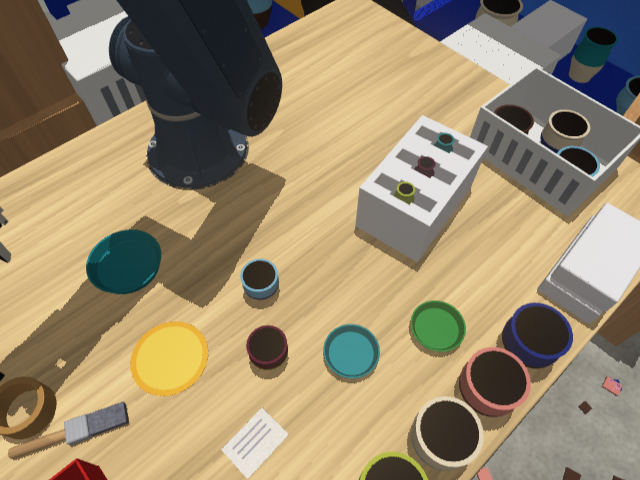

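View pics/side0.png

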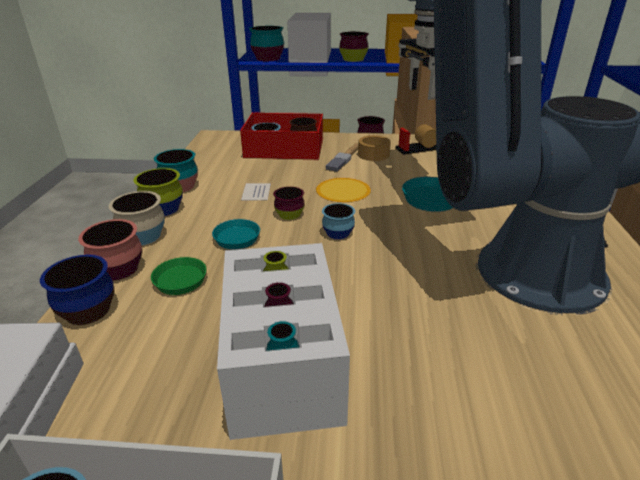

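Scene: the wanted saucer is the small teal one at px (351,352) in scene. The large teal one at (124,262) and the green one stay put. pot_b (blue) is at (260,279), pot_a (plum/lime) at (267,347), the mark at (169,358) and the teal vase lip at (446,139). The 70 mm gap between the pots is too narrow, so I'll go round pot_a on its +x side.

```bash
cat >> h.py <<'E'
def delta(X,yawdir=None):
    o=robot.get_obs();R=np.array(o['tool_rot']);print('pos',np.round(o['position'],4),'q',np.round(o['qpos'],1),'jaw',round(o['gripper_width'],3),'F',np.round(o['ft_force'],1),'t',o['time_s'])
    print('dp cm',((R.T@(np.array(X)-o['position']))*100).round(2))
    if yawdir is not None:
        a=R.T@np.array([*yawdir,0]); y=np.arctan2(-a[0],a[1]); print('yaw for jaw dir',round(y,3),'or',round(y-np.sign(y)*np.pi,3))
E
python3 - <<'E'
from h import *
import types
s=cams.snapshot('scene'); 
for n,u in dict(teal=(446,138),plum=(427,162),lime=(406,187)).items(): print(n,ray(s,u,.15).round(3))
s=cams.snapshot('side')
for n,u in dict(teal=(282,331),plum=(278,292),lime=(276,258)).items(): print(n,ray(s,u,.15).round(3))
delta([.651,-.087,.17])
E
```

```text
teal [0.472 0.363 0.15 ]
plum [0.49  0.281 0.15 ]
lime [0.506 0.198 0.15 ]
teal [0.47  0.361 0.15 ]
plum [0.488 0.282 0.15 ]
lime [0.504 0.197 0.15 ]
pos [ 0.2121 -0.5075  0.1855] q [-72.2  20.1  94.6   0.   65.3  -4.8] jaw 1.0 F [-0.4 -0.6  0.6] t 1.0
dp cm [ 56.71 -21.87   1.56]
```

```bash
python3 -m crank '{"dp":[[4,-1.5,0],[8,-3,0],[11.5,-4.5,0.3],[15,-6,0.5],[18.5,-7.3,0.6],[22,-8.6,0.7],[25.5,-10,0.8],[29,-11.3,0.9],[32.5,-12.6,1],[36,-14,1],[39.5,-15.3,1],[43,-16.6,1],[46.5,-18,1],[50,-19.3,1.2],[53.5,-20.6,1.4],[56.7,-21.9,1.6],[56.7,-21.9,1.6],[56.7,-21.9,1.6],[56.7,-21.9,1.6],[56.7,-21.9,1.6]],"yaw":[0,0,0,0,0,0,0,0,0,0,0,0,0,0,0,0,0,0,0,0],"jaw":[0.4,0.4,0.4,0.4,0.4,0.4,0.4,0.4,0.4,0.4,0.4,0.4,0.4,0.4,0.4,0.4,0.4,0.4,0.4,0.4]}' 10
python3 - <<'E'
from h import *
s=snap('wrist','w1.png'); look(s,'wrist',['saucer','pot_a'])
delta([.651,-.087,.17])
E
```

```text
time_s: 2.67
position: [0.6502, -0.0878, 0.1697]
tool_rot: [[0.923, 0.385, -0.0], [0.385, -0.923, -0.0], [-0.0, 0.0, -1.0]]
ft_force: [-0.5, -0.0, 0.7]
gripper_width: 0.402
wrist saucer 0.93 [ 0.724  0.076 -0.004] [190.  80.]
wrist saucer 0.75 [ 0.649 -0.08   0.005] [312. 216.]
wrist pot_a 0.95 [ 0.414 -0.13  -0.002] [276. 410.]
pos [ 0.6504 -0.0877  0.1699] q [-11.7  32.   78.4  -0.   69.5  55.7] jaw 0.397 F [ 0.2 -0.5  0.6] t 2.8167
dp cm [ 0.08 -0.04 -0.01]
```

View pics/w1.png

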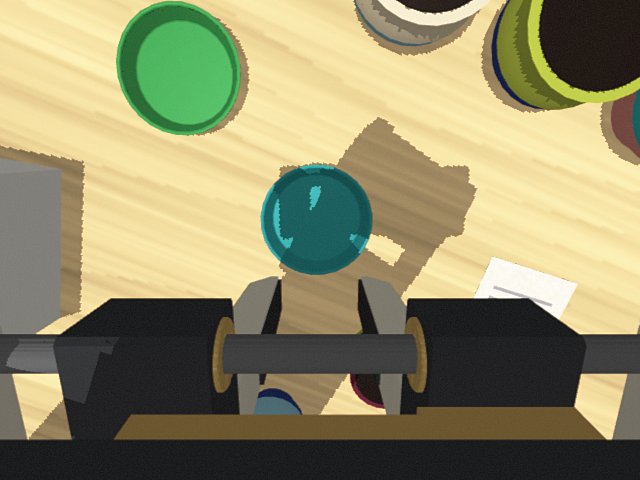

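The wrist view shows the saucer rim centred near px (317,219), spanning x 261–373 and y 163–275.

Run:
```python
from h import *
s=snap('wrist')
im=s['pixels'].astype(int); m=((im[...,1]-im[...,0]>40)&(abs(im[...,1]-im[...,2])<30)).astype('uint8')
n,l,st,c=cv2.connectedComponentsWithStats(m); k=l[219,317]
pts=cv2.findContours((l==k).astype('uint8'),cv2.RETR_EXTERNAL,cv2.CHAIN_APPROX_NONE)[0]
p=np.vstack(pts)[:,0,:]; W=np.array([ray(s,q,.022)[:2] for q in p]); 
print(cv2.minEnclosingCircle(W.astype('float32')), st[k])
s2=cams.snapshot('scene'); 
(x,y),r=cv2.minEnclosingCircle(W.astype('float32')); delta([x,y,.03])
```

```text
((0.6487119197845459, -0.0843372568488121), 0.05424494668841362) [ 261  165  111  110 9552]
pos [ 0.6506 -0.0874  0.1698] q [-11.7  32.1  78.4  -0.   69.5  55.7] jaw 0.4 F [-0.6  0.3 -0. ] t 2.9167
dp cm [-0.05 -0.36 13.98]
```

```bash
python3 -m crank '{"dp":[[0,-0.36,2],[0,-0.36,5],[0,-0.36,8],[0,-0.36,11],[-0.05,-0.36,13],[-0.05,-0.36,14],[-0.05,-0.36,14.7],[-0.05,-0.36,15.3],[-0.05,-0.36,15.8],[-0.05,-0.36,15.9],[-0.05,-0.36,15.9],[-0.05,-0.36,15.9],[-0.05,-0.36,15.9],[-0.05,-0.36,15.9],[-0.05,-0.36,15.9],[-0.05,-0.36,15.9],[-0.05,-0.36,15.9],[-0.05,-0.36,15.9]],"yaw":[0,0,0,0,0,0,0,0,0,0,0,0,0,0,0,0,0,0],"jaw":[0.4,0.4,0.4,0.4,0.4,0.4,0.4,0.4,0.4,0.4,0.4,0.48,0.5,0.52,0.54,0.56,0.56,0.56]}' 5
python3 - <<'E'
from h import *
for X in [(.66,-.2),(.645,-.27),(.6,-.325),(.54,-.35),(.418,-.355)]: delta([*X,.0105])
E
```

```text
time_s: 4.42
position: [0.6488, -0.0843, 0.0109]
tool_rot: [[0.923, 0.385, 0.0], [0.385, -0.923, -0.0], [0.0, 0.0, -1.0]]
ft_force: [-0.5, 0.0, -0.3]
gripper_width: 0.559
pos [ 0.6488 -0.0843  0.0109] q [-11.5  42.4  84.8   0.   52.8  55.9] jaw 0.559 F [-0.5  0.  -0.3] t 4.4167
dp cm [-3.42 11.11  0.04]
pos [ 0.6488 -0.0843  0.0109] q [-11.5  42.4  84.8   0.   52.8  55.9] jaw 0.559 F [-0.5  0.  -0.3] t 4.4167
dp cm [-7.49 17.    0.04]
pos [ 0.6488 -0.0843  0.0109] q [-11.5  42.4  84.8   0.   52.8  55.9] jaw 0.559 F [-0.5  0.  -0.3] t 4.4167
dp cm [-13.76  20.34   0.04]
pos [ 0.6488 -0.0843  0.0109] q [-11.5  42.4  84.8   0.   52.8  55.9] jaw 0.559 F [-0.5  0.  -0.3] t 4.4167
dp cm [-20.26  20.34   0.03]
pos [ 0.6488 -0.0843  0.0109] q [-11.5  42.4  84.8   0.   52.8  55.9] jaw 0.559 F [-0.5  0.  -0.3] t 4.4167
dp cm [-3.172e+01  1.611e+01  3.000e-02]
```

```bash
python3 -m crank '{"dp":[[0,0,0],[0,0,0],[-0.2,0.6,0],[-0.5,1.7,0],[-0.9,2.9,0],[-1.3,4.1,0],[-1.7,5.3,0],[-2,6.5,0],[-2.4,7.7,0],[-2.8,8.9,0],[-3.1,10,0],[-3.4,11,0],[-4.1,12,0],[-4.8,13,0],[-5.5,14,0],[-6.1,15,0],[-6.8,16,0],[-7.2,16.6,0],[-7.5,17,0],[-7.5,17,0]],"yaw":[0,0,0,0,0,0,0,0,0,0,0,0,0,0,0,0,0,0,0,0],"jaw":[0.58,0.58,0.58,0.58,0.58,0.58,0.58,0.58,0.58,0.58,0.58,0.58,0.58,0.58,0.58,0.58,0.58,0.58,0.58,0.58]}' 5
python3 - <<'E'
from h import *
s=snap('scene','s2.png'); look(s,'scene',['saucer','mark','pot_a'])
for X in [(.6,-.325),(.54,-.35),(.418,-.355)]: delta([*X,.0105])
E
```

```text
time_s: 6.08
position: [0.6446, -0.2711, 0.0108]
tool_rot: [[0.923, 0.384, 0.0], [0.384, -0.923, -0.0], [0.0, 0.0, -1.0]]
ft_force: [-0.0, 0.5, -0.1]
gripper_width: 0.583
scene saucer 0.93 [ 0.727  0.075 -0.   ] [434. 330.]
scene saucer 0.72 [ 0.183 -0.305 -0.003] [129. 266.]
scene saucer 0.63 [ 0.654 -0.085 -0.   ] [352. 355.]
scene saucer 0.37 [ 0.42  -0.125 -0.003] [261. 289.]
scene mark 0.66 [ 0.421 -0.351  0.   ] [170. 358.]
scene pot_a 0.9 [ 0.419 -0.127 -0.001] [260. 289.]
pos [ 0.6451 -0.2695  0.0108] q [-26.5  46.4  76.7   0.   56.9  40.8] jaw 0.581 F [ 1.2 -0.4  0.4] t 6.2833
dp cm [-6.3   3.39  0.03]
pos [ 0.6451 -0.2695  0.0108] q [-26.5  46.4  76.7   0.   56.9  40.8] jaw 0.581 F [ 1.2 -0.4  0.4] t 6.2833
dp cm [-12.8    3.38   0.03]
pos [ 0.6451 -0.2695  0.0108] q [-26.5  46.4  76.7   0.   56.9  40.8] jaw 0.581 F [ 1.2 -0.4  0.4] t 6.2833
dp cm [-24.25  -0.86   0.03]
```

View pics/s2.png

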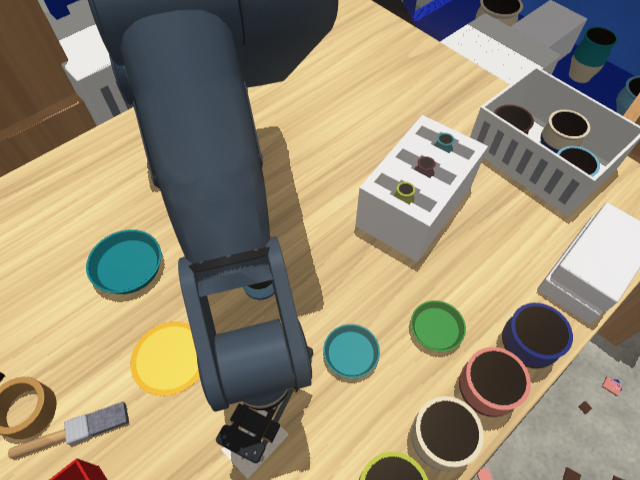

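The saucer is still at px (351,352), so it wasn't taken along. The readings show no force either. I'll look from the side and the wrist.

Run:
```python
from h import *
a=snap('side')['pixels']; b=snap('wrist')['pixels']
a=cv2.resize(a[140:300,130:370],(800,533))[:, :400*1]; 
im=np.hstack([a,cv2.resize(b,(400,300),interpolation=cv2.INTER_AREA)[:300] if 0 else cv2.copyMakeBorder(cv2.resize(b,(400,300)),0,233,0,0,cv2.BORDER_CONSTANT)])
cv2.imwrite('pics/c3.png',im[...,::-1])
delta([.649,-.084,.0105])
```

```text
pos [ 0.6451 -0.2695  0.0109] q [-26.5  46.4  76.7   0.   56.9  40.8] jaw 0.578 F [-0.8  0.1 -0.2] t 6.3833
dp cm [  7.51 -16.97   0.04]
```

View pics/c3.png

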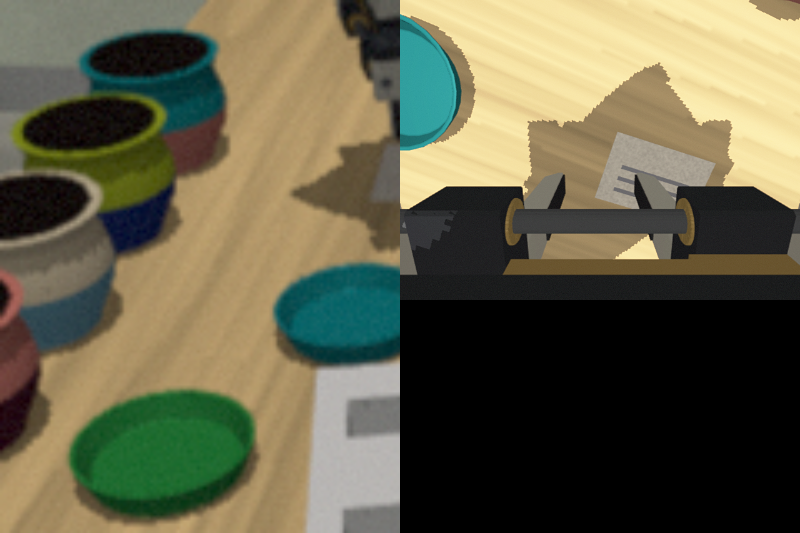

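Run:
```python
from h import *
o=robot.get_obs();R=np.array(o['tool_rot']);p=np.array(o['position'])
ims=[]
for n in ['side','scene']:
    s=snap(n); a=s['pixels'].copy(); u=pix(s,p)
    for k in (-.044,.044):
        for dz in (0,-.05): 
            q=pix(s,p+R@np.array([0,k,dz])); cv2.circle(a,tuple(int(round(v)) for v in q),1,(255,0,0),-1)
    x,y=int(u[0]),int(u[1]); x0=max(0,x-60);y0=min(max(0,y-70),360)
    ims.append(cv2.resize(a[y0:y0+120,x0:x0+100],(400,480),interpolation=cv2.INTER_CUBIC)); print(n,u)
cv2.imwrite('pics/c4.png',np.hstack(ims)[...,::-1])
```

```text
side [253.82560812 197.28250527]
scene [275.16964522 415.58390623]
```

View pics/c4.png

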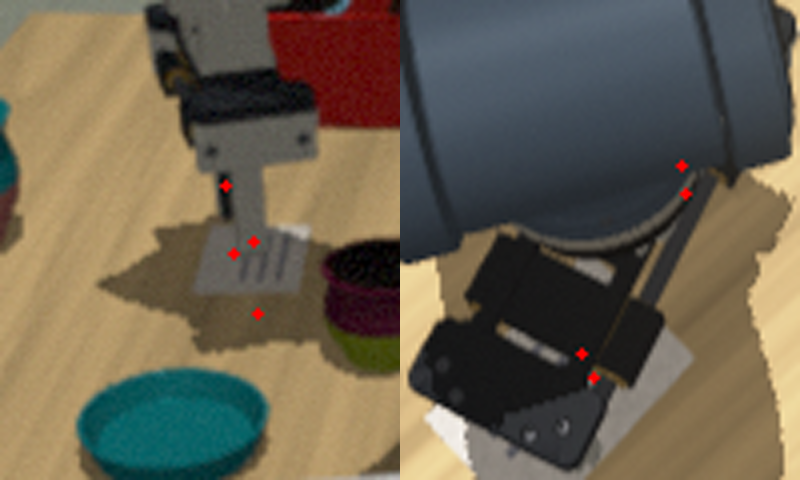

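The tips appear about 60 mm above where the reported pose puts them: the red dots fall below the real tips in side, and up-right of them in scene. I'll quantify this using the wrist camera.

Run:
```python
from h import *
o=robot.get_obs();R=np.array(o['tool_rot']);p=np.array(o['position'])
s=snap('wrist'); Rc=np.array(s['R']); print('f',s['mtx'][0][0],s['mtx'])
C=-Rc.T@np.array(s['t']); print('cam centre',C,'in tool',R.T@(C-p)); print('cam rot in tool',(R.T@Rc.T).round(3))
for dz in (0,-.02,-.06): print(dz,[pix(s,p+R@np.array([0,k,dz])).round() for k in (-.027,.027)])
d=s['mtx'][0][0]*.0538/115; print('depth of tips from gap',d)
print('tips world',[ (Rc.T@(np.linalg.inv(s['mtx'])@np.array([u,280,1])*d)+C).round(3) for u in (264,379)])
```

```text
f 363.979456574186 [[363.97945657   0.         319.2642899 ]
 [  0.         363.97945657 242.59895665]
 [  0.           0.           1.        ]]
cam centre [ 0.70646986 -0.24337087  0.20980425] in tool [ 0.06684975 -0.00059125 -0.19888393]
cam rot in tool [[ 0.    -0.969 -0.246]
 [ 1.     0.    -0.   ]
 [ 0.    -0.246  0.969]]
0 [array([273., 270.]), array([367., 270.])]
-0.02 [array([269., 282.]), array([372., 282.])]
-0.06 [array([256., 316.]), array([386., 316.])]
depth of tips from gap 0.17027908490166266
tips world [array([ 0.642, -0.242,  0.049]), array([ 0.663, -0.292,  0.049])]
```

```bash
python3 -c "
from plant import robot
print(robot.grip_point_offset,[a for a in dir(robot) if a[0]!='_'])"
python3 -m crank '{"dp":[[0,0,0.4],[0,0,0.8],[0,0,1.2],[0,0,1.2],[0,0,1.2]],"yaw":[0,0,0,0,0],"jaw":[0.58,0.58,0.58,0.58,0.58]}' 5
python3 - <<'E'
from h import *
a=snap('side')['pixels']; b=snap('wrist')['pixels']
a=cv2.resize(a[120:240,200:300],(400,480),interpolation=cv2.INTER_CUBIC)
b=cv2.resize(b[200:320,220:420],(400,240),interpolation=cv2.INTER_CUBIC)
cv2.imwrite('pics/c5.png',np.hstack([a,cv2.copyMakeBorder(b,0,240,0,0,cv2.BORDER_CONSTANT)])[...,::-1])
E
```

```text
0.0188 ['MotionError', 'get_obs', 'grip_point_offset', 'sign_off']
time_s: 6.95
position: [0.6448, -0.2697, -0.0016]
tool_rot: [[0.923, 0.385, -0.0], [0.385, -0.923, 0.0], [-0.0, -0.0, -1.0]]
ft_force: [0.0, -1.5, -0.2]
gripper_width: 0.576
```

View pics/c5.png

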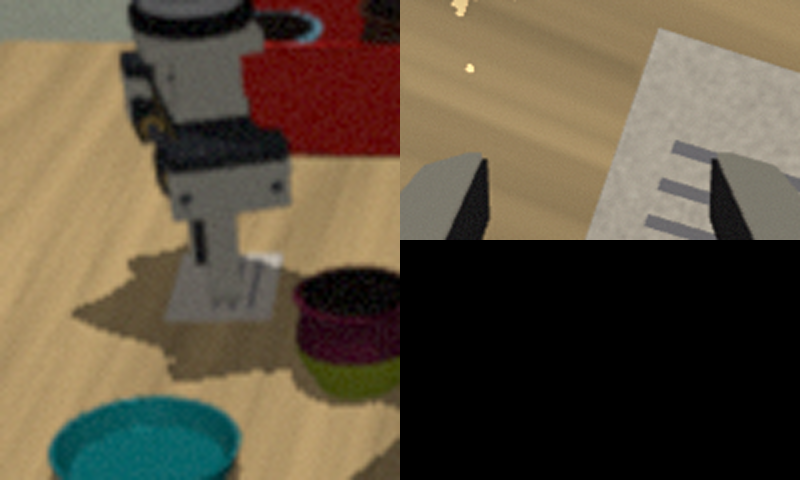

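With the reported z at -1.6 mm there is no contact, and the tips are visibly above the table (side crop, finger end about (225,298)). So the reported TCP is several cm too low or too long. I'll find the table by a guarded descent here, over the paper slip.

```bash
python3 - <<'E'
from h import *
s=snap('side')
for z in (0,.01,.02,.03,.04,.05): print(z,pix(s,[.631,-.2365,z]).round(1))
E
python3 -m crank '{"dp":[[0,0,0.3],[0,0,0.6],[0,0,0.9],[0,0,1.0],[0,0,1.0]],"yaw":[0,0,0,0,0],"jaw":[0.58,0.58,0.58,0.58,0.58]}' 5
```

```text
0 [257.  207.2]
0.01 [256.7 203.7]
0.02 [256.4 200.3]
0.03 [256.1 196.8]
0.04 [255.8 193.2]
0.05 [255.5 189.7]
time_s: 7.52
position: [0.6449, -0.2697, -0.0115]
tool_rot: [[0.923, 0.385, -0.0], [0.385, -0.923, 0.0], [-0.0, -0.0, -1.0]]
ft_force: [0.2, -0.8, -0.5]
gripper_width: 0.582
```

```bash
python3 -m crank '{"dp":[[0,0,0.3],[0,0,0.6],[0,0,0.9],[0,0,1.1],[0,0,1.1]],"yaw":[0,0,0,0,0],"jaw":[0.58,0.58,0.58,0.58,0.58]}' 5
for i in 1; do python3 -m crank '{"dp":[[0,0,0.15],[0,0,0.3],[0,0,0.45],[0,0,0.45]],"yaw":[0,0,0,0],"jaw":[0.58,0.58,0.58,0.58]}' 5; done
```

```text
time_s: 7.93
position: [0.6446, -0.2696, -0.0232]
tool_rot: [[0.923, 0.385, -0.001], [0.385, -0.923, 0.001], [-0.001, -0.001, -1.0]]
ft_force: [0.3, 0.3, 0.4]
gripper_width: 0.583
time_s: 8.27
position: [0.6444, -0.2695, -0.0281]
tool_rot: [[0.923, 0.385, -0.001], [0.385, -0.923, 0.001], [-0.001, -0.001, -1.0]]
ft_force: [-0.5, 0.4, -0.5]
gripper_width: 0.577
```

```bash
python3 -m crank '{"dp":[[0,0,0.2],[0,0,0.4],[0,0,0.4]],"yaw":[0,0,0],"jaw":[0.58,0.58,0.58]}' 5
python3 -m crank '{"dp":[[0,0,0.2],[0,0,0.4],[0,0,0.4]],"yaw":[0,0,0],"jaw":[0.58,0.58,0.58]}' 5
```

```text
time_s: 8.52
position: [0.6441, -0.2694, -0.0325]
tool_rot: [[0.923, 0.385, -0.002], [0.385, -0.923, 0.001], [-0.001, -0.002, -1.0]]
ft_force: [-0.7, 0.4, -0.2]
gripper_width: 0.577
time_s: 8.77
position: [0.6444, -0.2694, -0.0329]
tool_rot: [[0.923, 0.385, -0.002], [0.385, -0.923, 0.001], [-0.001, -0.001, -1.0]]
ft_force: [-14.4, 6.5, 32.9]
gripper_width: 0.581
```

Contact: the tips meet the table at reported z ≈ -0.0325, so true tip z = reported + 0.0325, in line with the images. I'll use that offset from here on and go back to the saucer.

```bash
python3 -m crank '{"dp":[[0,0,-3],[0,0,-6],[1,-2.4,-8],[2.6,-5.8,-8],[4.1,-9.2,-8],[5.6,-12.6,-8],[7,-15.7,-8],[7.53,-16.91,-8],[7.53,-16.91,-8],[7.53,-16.91,-8],[7.53,-16.91,-8]],"yaw":[0,0,0,0,0,0,0,0,0,0,0],"jaw":[0.4,0.4,0.4,0.4,0.4,0.4,0.4,0.4,0.4,0.4,0.4]}' 5
python3 - <<'E'
from h import *
s=snap('wrist','w6.png'); look(s,'wrist',['saucer'])
im=s['pixels'].astype(int); m=((im[...,1]-im[...,0]>40)&(abs(im[...,1]-im[...,2])<30)).astype('uint8')
n,l,st,c=cv2.connectedComponentsWithStats(m); k=1+st[1:,4].argmax(); print(st[k])
p=np.argwhere(l==k)[:,::-1]; W=np.array([ray(s,q,.022)[:2] for q in p]); 
print(cv2.minEnclosingCircle(W.astype('float32')))
delta([.6487,-.0843,-.0225])
E
```

```text
time_s: 9.68
position: [0.649, -0.0858, 0.0472]
tool_rot: [[0.923, 0.385, -0.002], [0.385, -0.923, 0.0], [-0.001, -0.001, -1.0]]
ft_force: [-0.8, -0.7, 0.3]
gripper_width: 0.397
wrist saucer 0.96 [ 0.651 -0.081  0.004] [315. 245.]
wrist saucer 0.7 [0.722 0.077 0.   ] [120.  43.]
[  234   172   169   162 19003]
((0.6485579013824463, -0.08407475799322128), 0.05425764620304108)
pos [ 0.6489 -0.086   0.0472] q [-11.6  39.7  83.9   0.   56.6  55.8] jaw 0.399 F [ 0.1  0.4 -0.8] t 9.7833
dp cm [ 0.05 -0.16  6.97]
```

View pics/w6.png

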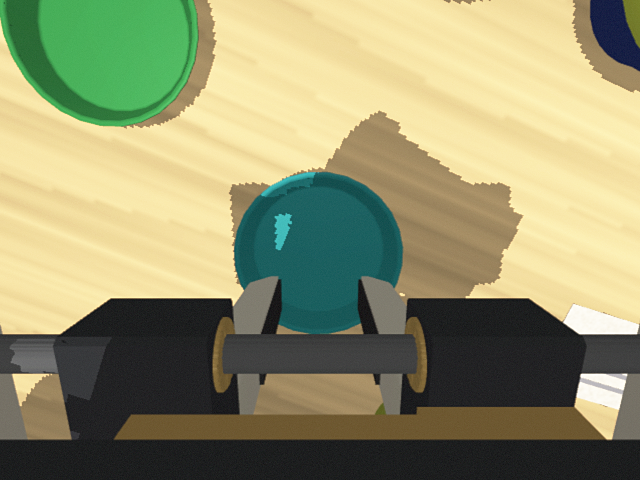

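View 8: the rim is centred at about (318,252) between the fingers and matches the earlier fix. Descending into the saucer.

```bash
python3 -m crank '{"dp":[[0.05,-0.16,2],[0.05,-0.16,4],[0.05,-0.16,5],[0.05,-0.16,5.8],[0.05,-0.16,6.3],[0.05,-0.16,6.7],[0.05,-0.16,6.9],[0.05,-0.16,6.9],[0.05,-0.16,6.9],[0.05,-0.16,6.9],[0.05,-0.16,6.9],[0.05,-0.16,6.9],[0.05,-0.16,6.9],[0.05,-0.16,6.9],[0.05,-0.16,6.9],[0.05,-0.16,6.9]],"yaw":[0,0,0,0,0,0,0,0,0,0,0,0,0,0,0,0],"jaw":[0.4,0.4,0.4,0.4,0.4,0.4,0.4,0.4,0.45,0.48,0.5,0.52,0.54,0.56,0.58,0.58]}' 5
python3 - <<'E'
from h import *
for X in [(.66,-.2),(.645,-.27)]: delta([*X,-.0225])
E
```

```text
time_s: 11.12
position: [0.6486, -0.0843, -0.0218]
tool_rot: [[0.923, 0.384, -0.002], [0.384, -0.923, 0.001], [-0.001, -0.001, -1.0]]
ft_force: [-0.5, -0.5, 0.2]
gripper_width: 0.579
pos [ 0.6486 -0.0843 -0.0218] q [-11.5  45.1  85.2   0.   49.9  55.9] jaw 0.579 F [-0.5 -0.5  0.2] t 11.1167
dp cm [-3.39 11.12  0.06]
pos [ 0.6486 -0.0843 -0.0218] q [-11.5  45.1  85.2   0.   49.9  55.9] jaw 0.579 F [-0.5 -0.5  0.2] t 11.1167
dp cm [-7.46 17.01  0.05]
```

```bash
python3 -m crank '{"dp":[[-0.2,0.6,0],[-0.5,1.7,0],[-0.9,2.9,0],[-0.9,2.9,0],[-0.9,2.9,0]],"yaw":[0,0,0,0,0],"jaw":[0.59,0.59,0.59,0.59,0.59]}' 5
python3 - <<'E'
from h import *
s=snap('scene')
look(s,'scene',['saucer']); s=snap('wrist'); look(s,'wrist',['saucer'])
for X in [(.66,-.2),(.645,-.27)]: delta([*X,-.0225])
E
```

```text
time_s: 11.53
position: [0.6515, -0.1159, -0.0219]
tool_rot: [[0.924, 0.382, -0.002], [0.382, -0.924, 0.0], [-0.001, -0.001, -1.0]]
ft_force: [0.3, -0.6, 0.3]
gripper_width: 0.592
scene saucer 0.75 [ 0.656 -0.111 -0.002] [343. 365.]
scene saucer 0.71 [ 0.728  0.076 -0.001] [434. 330.]
scene saucer 0.69 [0.504 0.196 0.083] [399. 207.]
scene saucer 0.58 [ 0.182 -0.303  0.   ] [129. 264.]
wrist saucer 0.75 [ 0.652 -0.106  0.003] [304. 278.]
pos [ 0.6514 -0.1144 -0.0219] q [-14.   45.7  83.9   0.   50.5  53.4] jaw 0.59 F [0.9 0.2 0.6] t 11.7333
dp cm [-2.5   8.24  0.06]
pos [ 0.6514 -0.1144 -0.0219] q [-14.   45.7  83.9   0.   50.5  53.4] jaw 0.59 F [0.9 0.2 0.6] t 11.7333
dp cm [-6.57 14.12  0.06]
```

It is moving with the fingers. Continuing.

```bash
python3 -m crank '{"dp":[[0,0,0],[0,0,0],[-0.2,0.6,0],[-0.5,1.7,0],[-0.9,2.9,0],[-1.3,4.1,0],[-1.7,5.3,0],[-2,6.5,0],[-2.3,7.5,0],[-2.5,8.2,0],[-3.1,9.2,0],[-3.8,10.2,0],[-4.5,11.2,0],[-5.2,12.2,0],[-5.9,13.2,0],[-6.3,13.8,0],[-6.6,14.1,0],[-6.6,14.1,0]],"yaw":[0,0,0,0,0,0,0,0,0,0,0,0,0,0,0,0,0,0],"jaw":[0.61,0.61,0.61,0.61,0.61,0.61,0.61,0.61,0.61,0.61,0.61,0.61,0.61,0.61,0.61,0.61,0.61,0.61]}' 5
python3 - <<'E'
from h import *
for n in ('wrist','side'): s=snap(n); look(s,n,['saucer'])
for X in [(.6,-.325),(.54,-.35),(.42,-.354)]: delta([*X,-.0225])
E
```

```text
time_s: 13.23
position: [0.6443, -0.271, -0.0219]
tool_rot: [[0.924, 0.383, -0.002], [0.383, -0.924, 0.0], [-0.002, -0.001, -1.0]]
ft_force: [-1.2, 1.1, -0.5]
gripper_width: 0.609
wrist saucer 0.78 [ 0.658 -0.262  0.002] [314. 254.]
side saucer 0.98 [ 0.183 -0.305 -0.001] [431. 200.]
side saucer 0.76 [ 0.723  0.079 -0.002] [182. 282.]
side saucer 0.66 [ 0.655 -0.266  0.   ] [250. 201.]
pos [ 0.6447 -0.2696 -0.0219] q [-26.5  48.9  77.   -0.   54.1  40.9] jaw 0.609 F [ 0.3 -0.3  0.6] t 13.4333
dp cm [-6.26  3.39  0.07]
pos [ 0.6447 -0.2696 -0.0219] q [-26.5  48.9  77.   -0.   54.1  40.9] jaw 0.609 F [ 0.3 -0.3  0.6] t 13.4333
dp cm [-12.76   3.39   0.08]
pos [ 0.6447 -0.2696 -0.0219] q [-26.5  48.9  77.   -0.   54.1  40.9] jaw 0.609 F [ 0.3 -0.3  0.6] t 13.4333
dp cm [-23.99  -0.85   0.1 ]
```

```bash
python3 -m crank '{"dp":[[-0.6,0.3,0.05],[-1.6,0.9,0.05],[-2.8,1.5,0.05],[-4,2.2,0.05],[-5.2,2.8,0.05],[-6.2,3.4,0.05],[-7.5,3.4,0.05],[-8.8,3.4,0.05],[-10.1,3.4,0.05],[-11.4,3.4,0.05],[-12.7,3.4,0.05],[-14,2.9,0.1],[-15.3,2.4,0.1],[-16.6,1.9,0.1],[-17.9,1.4,0.1],[-19.2,0.9,0.1],[-20.5,0.4,0.1],[-21.8,0,0.1],[-22.4,-0.2,0.1],[-22.4,-0.2,0.1]],"yaw":[0,0,0,0,0,0,0,0,0,0,0,0,0,0,0,0,0,0,0,0],"jaw":[0.61,0.61,0.61,0.61,0.61,0.61,0.61,0.61,0.61,0.61,0.61,0.61,0.61,0.61,0.61,0.61,0.61,0.61,0.61,0.61]}' 5
python3 - <<'E'
from h import *
for n in ('wrist','side'):
    s=snap(n,'x_'+n+'.png'); look(s,n,['saucer','mark'])
delta([.42,-.354,-.0225])
E
```

```text
time_s: 15.1
position: [0.4356, -0.354, -0.0224]
tool_rot: [[0.924, 0.384, -0.003], [0.384, -0.924, 0.001], [-0.002, -0.002, -1.0]]
ft_force: [-1.5, 1.3, 1.5]
gripper_width: 0.61
wrist saucer 0.92 [ 0.452 -0.345  0.006] [316. 253.]
side saucer 0.88 [ 0.45  -0.349  0.001] [330. 189.]
side saucer 0.84 [ 0.186 -0.309  0.001] [430. 199.]
side saucer 0.71 [ 0.724  0.081 -0.003] [181. 283.]
side mark 0.88 [ 0.415 -0.355 -0.001] [343. 189.]
pos [ 0.4373 -0.3536 -0.0228] q [-4.370e+01  3.810e+01  1.003e+02 -1.000e-01  4.170e+01  2.380e+01] jaw 0.612 F [ 0.2 -0.5 -0.2] t 15.4
dp cm [-1.61 -0.63 -0.03]
```

View pics/x_wrist.png

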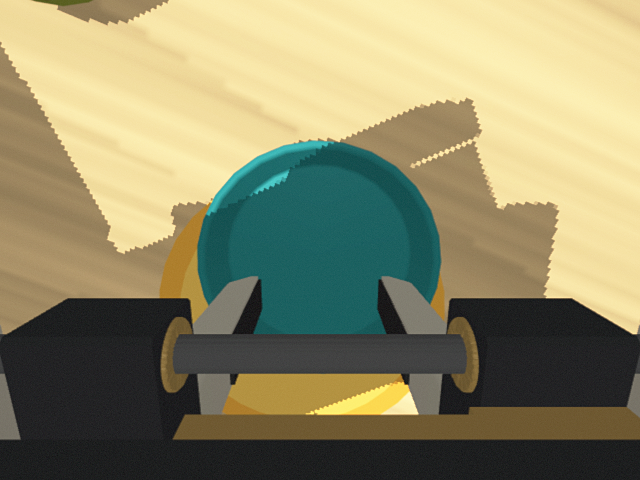

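The saucer overlaps the spot (rim centre about px (319,255)). It trails the fingers by about 15 mm along tool x, and needs about 33 mm more.

```bash
python3 -m crank '{"dp":[[-0.6,-0.1,0],[-1.4,-0.2,0],[-2.2,-0.3,0],[-2.8,-0.4,0],[-3.2,-0.5,0],[-3.3,-0.5,0],[-3.3,-0.5,0]],"yaw":[0,0,0,0,0,0,0],"jaw":[0.61,0.61,0.61,0.61,0.61,0.61,0.61]}' 5
python3 -m crank '{"dp":[[0,0,0],[0,0,0],[0,0,0],[0,0,0],[0,0,-1],[0,0,-3],[0,0,-6],[0,0,-9],[0,0,-11],[0,0,-11],[0,0,-11]],"yaw":[0,0,0,0,0,0,0,0,0,0,0],"jaw":[0.5,0.45,0.45,0.45,0.45,0.45,0.45,0.45,0.45,0.45,0.45]}' 5
python3 - <<'E'
from h import *
for n in ('wrist','side'):
    s=snap(n,'y_'+n+'.png'); look(s,n,['saucer','mark'])
    if n=='wrist':
        im=s['pixels'].astype(int); m=((im[...,1]-im[...,0]>40)&(abs(im[...,1]-im[...,2])<30)).astype('uint8')
        q,l,st,c=cv2.connectedComponentsWithStats(m); k=1+st[1:,4].argmax(); print(st[k])
        p=np.argwhere(l==k)[:,::-1]; W=np.array([ray(s,q,.022)[:2] for q in p]); print(cv2.minEnclosingCircle(W.astype('float32')))
delta([.471,.362,.25],(.98,.197))
E
```

```text
time_s: 15.98
position: [0.4044, -0.3618, -0.0227]
tool_rot: [[0.923, 0.384, -0.003], [0.384, -0.923, 0.001], [-0.002, -0.002, -1.0]]
ft_force: [-1.0, 0.6, 0.8]
gripper_width: 0.608
time_s: 16.9
position: [0.4051, -0.3623, 0.0886]
tool_rot: [[0.923, 0.384, -0.001], [0.384, -0.923, -0.001], [-0.001, 0.0, -1.0]]
ft_force: [-0.3, 0.8, -0.2]
gripper_width: 0.448
wrist saucer 0.88 [ 0.421 -0.351  0.004] [314. 213.]
[  246   146   145   143 16243]
((0.41905707120895386, -0.35415855050086975), 0.05398999899625778)
side saucer 0.89 [ 0.724  0.079 -0.   ] [182. 281.]
side saucer 0.71 [ 0.417 -0.359  0.003] [342. 187.]
side saucer 0.6 [ 0.185 -0.31   0.001] [430. 199.]
side mark 0.64 [ 0.418 -0.352  0.   ] [342. 189.]
pos [ 0.4043 -0.3615  0.0863] q [-4.670e+01  2.660e+01  1.007e+02 -1.000e-01  5.300e+01  2.080e+01] jaw 0.452 F [-0.1  0.2 -0.5] t 17.2
dp cm [ 33.92 -64.29 -16.23]
yaw for jaw dir -1.375 or 1.767
```

View pics/y_wrist.png

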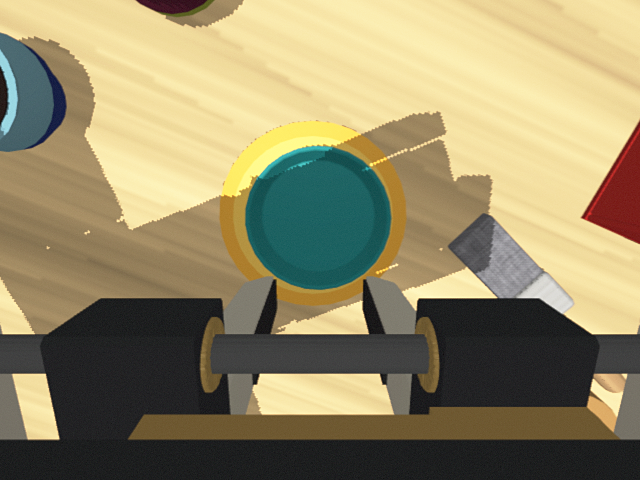

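The saucer is centred on the spot: (0.419,-0.354) against a mark at about (0.418,-0.354). Now over to the vase.

```bash
python3 -m crank '{"dp":[[0.8,-1.5,-4],[2.5,-4.7,-8],[4.2,-8,-11],[6,-11.4,-14],[7.8,-14.8,-16],[9.6,-18.2,-16.2],[11.4,-21.6,-16.2],[13.2,-25,-16.2],[15,-28.4,-16.2],[16.8,-31.8,-16.2],[18.6,-35.2,-16.2],[20.4,-38.6,-16.2],[22.2,-42,-16.2],[24,-45.4,-16.2],[25.8,-48.8,-16.2],[27.6,-52.2,-16.2],[29.4,-55.6,-16.2],[31.2,-59,-16.2],[33,-62.4,-16.2],[33.9,-64.3,-16.2]],"yaw":[0,0,-0.1,-0.2,-0.3,-0.4,-0.5,-0.6,-0.7,-0.8,-0.9,-1.0,-1.1,-1.2,-1.3,-1.375,-1.375,-1.375,-1.375,-1.375],"jaw":[0.7,0.7,0.7,0.7,0.7,0.7,0.7,0.7,0.7,0.7,0.7,0.7,0.7,0.7,0.7,0.7,0.7,0.7,0.7,0.7]}' 10
python3 - <<'E'
from h import *
delta([.471,.362,.20],(.98,.197))
s=snap('wrist','v_wrist.png'); look(s,'wrist',['vase_center','plum_vase_center','lime_vase_center','foam'])
E
```

```text
time_s: 18.87
position: [0.4703, 0.3654, 0.2487]
tool_rot: [[-0.199, 0.98, -0.005], [0.98, 0.199, 0.002], [0.003, -0.004, -1.0]]
ft_force: [0.8, 0.8, 0.1]
gripper_width: 0.703
pos [0.4703 0.3654 0.2487] q [33.2 21.9 82.9  0.3 75.3 21.7] jaw 0.703 F [0.8 0.8 0.1] t 18.8667
dp cm [-0.36  0.02  4.87]
yaw for jaw dir 0.002 or -3.14
wrist vase_center 0.61 [0.474 0.36  0.08 ] [323. 225.]
```

```bash
python3 -m crank '{"dp":[[-0.36,0,3],[-0.36,0,4.8],[-0.36,0,4.8],[-0.36,0,4.8],[-0.36,0,4.8]],"yaw":[0,0,0,0,0],"jaw":[0.7,0.7,0.7,0.7,0.7]}' 10
python3 - <<'E'
from h import *
s=snap('wrist','v2.png'); look(s,'wrist',['vase_center'])
im=s['pixels'].astype(int); m=((im[...,1]-im[...,0]>25)&(abs(im[...,1]-im[...,2])<30)).astype('uint8')
m=cv2.morphologyEx(m,cv2.MORPH_CLOSE,np.ones((3,3)))
q,l,st,c=cv2.connectedComponentsWithStats(m)
for k in range(1,q):
    if st[k,4]>60: print(st[k],c[k],ray(s,c[k],.15).round(4))
print('lip expected px',pix(s,[.471,.362,.15]))
delta([.471,.362,.0435],(.98,.197))
E
```

```text
time_s: 19.53
position: [0.4718, 0.3576, 0.2027]
tool_rot: [[-0.197, 0.98, -0.003], [0.98, 0.197, 0.002], [0.003, -0.003, -1.0]]
ft_force: [0.1, 0.1, 0.4]
gripper_width: 0.699
[565   0  28  45 651] [574.73425499  19.17204301] [0.5961 0.5324 0.15  ]
[587   0  44  57 748] [606.94385027  28.7473262 ] [0.6176 0.5313 0.15  ]
[ 294  209   55   60 1570] [320.88471338 232.58343949] [0.4692 0.3693 0.15  ]
lip expected px [321.32494524 242.81325546]
pos [0.4718 0.3579 0.2028] q [32.6 23.6 87.   0.2 69.5 21.1] jaw 0.699 F [ 0.1 -0.   0.4] t 19.6333
dp cm [ 0.36  0.04 15.93]
yaw for jaw dir -0.0 or 3.141
```

View pics/v2.png

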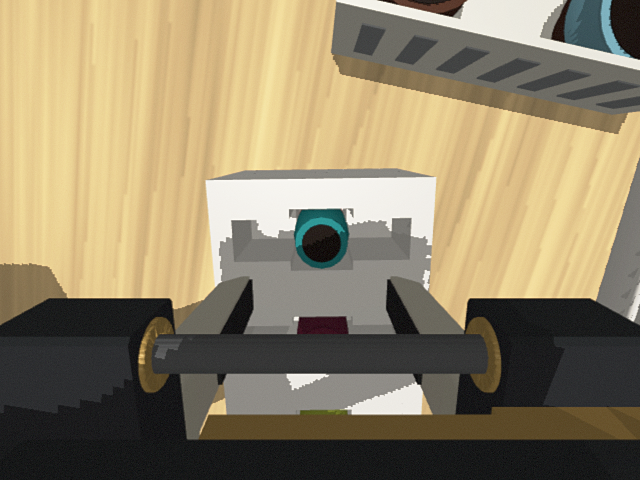

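View 11: the teal lip ring is centred at about (321,242) against a predicted (321,243), so the vase is at (0.471,0.362). Correct laterally, then go down in stages.

```bash
python3 -m crank '{"dp":[[0.4,0,2],[0.4,0,3],[0.4,0,3],[0.4,0,3],[0.4,0,3]],"yaw":[0,0,0,0,0],"jaw":[0.7,0.7,0.7,0.7,0.7]}' 10
python3 -c "
from h import *
delta([.471,.362,.0475],(.98,.197))"
```

```text
time_s: 20.05
position: [0.4712, 0.362, 0.1736]
tool_rot: [[-0.197, 0.98, -0.002], [0.98, 0.197, 0.003], [0.003, -0.001, -1.0]]
ft_force: [0.2, -0.1, 0.8]
gripper_width: 0.703
pos [0.4712 0.362  0.1736] q [32.9 25.4 88.6  0.2 66.1 21.5] jaw 0.703 F [ 0.2 -0.1  0.8] t 20.05
dp cm [-0.04 -0.   12.61]
yaw for jaw dir -0.0 or 3.141
```

```bash
python3 -m crank '{"dp":[[0,0,1.5],[0,0,3],[0,0,4],[0,0,5],[0,0,6],[0,0,7],[0,0,8],[0,0,8],[0,0,8]],"yaw":[0,0,0,0,0,0,0,0,0],"jaw":[0.7,0.7,0.7,0.7,0.7,0.7,0.7,0.7,0.7]}' 10
python3 -m crank '{"dp":[[0,0,0.5],[0,0,1.2],[0,0,2],[0,0,2.8],[0,0,3.6],[0,0,4.2],[0,0,4.5],[0,0,4.5],[0,0,4.5]],"yaw":[0,0,0,0,0,0,0,0,0],"jaw":[0.7,0.7,0.7,0.7,0.7,0.7,0.7,0.7,0.7]}' 10
python3 -c "
from h import *
delta([.471,.362,.0475],(.98,.197))"
```

```text
time_s: 20.8
position: [0.4709, 0.3622, 0.0932]
tool_rot: [[-0.197, 0.98, -0.003], [0.98, 0.197, 0.003], [0.003, -0.002, -1.0]]
ft_force: [0.0, -0.2, -0.1]
gripper_width: 0.701
time_s: 21.55
position: [0.4708, 0.3623, 0.0481]
tool_rot: [[-0.197, 0.98, -0.003], [0.98, 0.197, 0.003], [0.003, -0.002, -1.0]]
ft_force: [0.7, 0.2, 1.3]
gripper_width: 0.7
pos [0.4708 0.3623 0.0481] q [33.  34.2 94.1  0.3 51.8 21.4] jaw 0.7 F [0.7 0.2 1.3] t 21.55
dp cm [-0.04  0.01  0.06]
yaw for jaw dir -0.0 or 3.141
```

```bash
python3 -m crank '{"dp":[[0,0,0],[0,0,0],[0,0,0],[0,0,0],[0,0,0],[0,0,0],[0,0,0],[0,0,0]],"yaw":[0,0,0,0,0,0,0,0],"jaw":[0.6,0.5,0.4,0.4,0.4,0.4,0.4,0.4]}' 25
python3 -m crank '{"dp":[[0,0,-0.3],[0,0,-0.8],[0,0,-1.5],[0,0,-2],[0,0,-2],[0,0,-2]],"yaw":[0,0,0,0,0,0],"jaw":[0.4,0.4,0.4,0.4,0.4,0.4]}' 25
```

```text
time_s: 22.22
position: [0.471, 0.3624, 0.0484]
tool_rot: [[-0.197, 0.98, -0.003], [0.98, 0.197, 0.003], [0.003, -0.002, -1.0]]
ft_force: [0.7, -0.4, 2.7]
gripper_width: 0.471
time_s: 22.72
position: [0.4712, 0.3625, 0.0688]
tool_rot: [[-0.197, 0.98, -0.002], [0.98, 0.197, 0.003], [0.004, -0.001, -1.0]]
ft_force: [0.3, -0.3, -3.3]
gripper_width: 0.472
```

Gripped at 44 mm opening and carrying about 3–4 N. Lifting straight up another 15 cm (17 in all).

```bash
python3 -m crank '{"dp":[[0,0,-0.8],[0,0,-1.8],[0,0,-3],[0,0,-4.2],[0,0,-5.4],[0,0,-6.6],[0,0,-7.8],[0,0,-9],[0,0,-10.2],[0,0,-11.4],[0,0,-12.6],[0,0,-13.8],[0,0,-14.6],[0,0,-15],[0,0,-15],[0,0,-15]],"yaw":[0,0,0,0,0,0,0,0,0,0,0,0,0,0,0,0],"jaw":[0.4,0.4,0.4,0.4,0.4,0.4,0.4,0.4,0.4,0.4,0.4,0.4,0.4,0.4,0.4,0.4]}' 25
python3 - <<'E'
from h import *
for n in ('scene','side'):
    s=snap(n); look(s,n,['vase_center','plum_vase_center','lime_vase_center'])
delta([.419,-.354,.20],(0.385,-0.923))
E
```

```text
time_s: 24.05
position: [0.4713, 0.3619, 0.2184]
tool_rot: [[-0.197, 0.98, -0.002], [0.98, 0.197, 0.003], [0.003, -0.002, -1.0]]
ft_force: [-0.4, -0.1, -2.4]
gripper_width: 0.464
scene vase_center 0.83 [0.471 0.359 0.246] [455. 104.]
scene plum_vase_center 0.73 [ 0.544 -0.203 -0.003] [269. 354.]
scene plum_vase_center 0.64 [0.471 0.363 0.248] [456. 102.]
scene lime_vase_center 0.53 [0.505 0.198 0.081] [401. 207.]
side vase_center 0.7 [0.476 0.355 0.25 ] [274. 266.]
pos [0.4714 0.362  0.2186] q [32.9 23.  85.6  0.2 71.4 21.5] jaw 0.472 F [ 0.5 -0.6 -2.6] t 24.45
dp cm [-69.17 -19.24   1.65]
yaw for jaw dir 1.374 or -1.768
```

```bash
python3 -m crank '{"dp":[[-0.5,0,-0.5],[-2,-0.5,-1],[-4,-1,-1],[-6.2,-1.6,-1],[-8.5,-2.3,-1],[-10.8,-3,-1],[-13.2,-3.7,-1],[-15.6,-4.4,-1],[-18,-5,-1],[-20.4,-5.7,-1],[-22.8,-6.4,-1],[-25.2,-7,-1],[-27.6,-7.7,-1],[-30,-8.3,-1],[-32.4,-9,-1],[-34.8,-9.7,-1],[-37,-10.3,-1],[-39,-10.9,-1],[-40,-11.1,-1],[-40,-11.1,-1]],"yaw":[0,0,0,0,0,0,0,0,0,0,0,0,0,0,0,0,0,0,0,0],"jaw":[0.4,0.4,0.4,0.4,0.4,0.4,0.4,0.4,0.4,0.4,0.4,0.4,0.4,0.4,0.4,0.4,0.4,0.4,0.4,0.4]}' 25
python3 -c "
from h import *
delta([.419,-.354,.16])"
```

```text
time_s: 26.12
position: [0.441, -0.054, 0.2278]
tool_rot: [[-0.194, 0.981, -0.001], [0.981, 0.195, 0.002], [0.003, -0.001, -1.0]]
ft_force: [0.0, 0.1, -3.2]
gripper_width: 0.471
pos [ 0.441  -0.054   0.2278] q [-1.310e+01  6.300e+00  1.062e+02  1.000e-01  6.770e+01 -2.430e+01] jaw 0.471 F [ 0.   0.1 -3.2] t 26.1167
dp cm [-29.02  -7.99   6.71]
```

```bash
python3 -m crank '{"dp":[[-0.5,-0.1,0],[-2,-0.5,0],[-4,-1.1,0],[-6.2,-1.7,0],[-8.5,-2.3,0],[-10.8,-3,0],[-13.2,-3.6,0],[-15.6,-4.3,0],[-18,-5,0],[-20.4,-5.6,0],[-22.8,-6.3,0],[-25.2,-7,1],[-27,-7.5,2],[-28.3,-7.8,4],[-29,-8,5],[-29,-8,6.3],[-29,-8,6.7],[-29,-8,6.7],[-29,-8,6.7],[-29,-8,6.7]],"yaw":[0,0,0,0,0,0,0,0,0,0,0,0,0,0,0,0,0,0,0,0],"jaw":[0.4,0.4,0.4,0.4,0.4,0.4,0.4,0.4,0.4,0.4,0.4,0.4,0.4,0.4,0.4,0.4,0.4,0.4,0.4,0.4]}' 25
python3 - <<'E'
from h import *
for n in ('scene','side','wrist'):
    s=snap(n); look(s,n,['vase_center','saucer'])
delta([.419,-.354,.0445])
E
```

```text
time_s: 27.78
position: [0.4194, -0.3536, 0.1611]
tool_rot: [[-0.195, 0.981, -0.001], [0.981, 0.195, 0.002], [0.002, -0.0, -1.0]]
ft_force: [0.2, 1.0, -3.7]
gripper_width: 0.467
scene saucer 0.75 [0.729 0.075 0.   ] [434. 331.]
scene saucer 0.72 [ 0.182 -0.302 -0.001] [130. 264.]
scene saucer 0.55 [ 0.424 -0.357 -0.002] [169. 361.]
side vase_center 0.98 [ 0.425 -0.362  0.19 ] [341. 120.]
side saucer 0.94 [ 0.423 -0.357  0.001] [340. 188.]
side saucer 0.65 [0.723 0.08  0.002] [182. 281.]
side saucer 0.64 [ 0.187 -0.307  0.   ] [430. 199.]
wrist saucer 0.82 [ 0.185 -0.309 -0.001] [ 87. 127.]
wrist saucer 0.77 [ 0.417 -0.353  0.001] [319. 220.]
pos [ 0.4188 -0.3538  0.1602] q [-45.1  21.6  96.3   0.   62.2 -56.3] jaw 0.471 F [-0.2  0.1 -3. ] t 28.2333
dp cm [-0.05  0.02 11.57]
```

```bash
python3 -m crank '{"dp":[[0,0,0.6],[0,0,1.5],[0,0,2.5],[0,0,3.5],[0,0,4.5],[0,0,5.5],[0,0,6.5],[0,0,7.5],[0,0,8.5],[0,0,9.4],[0,0,10],[0,0,10.4],[0,0,10.6],[0,0,10.6],[0,0,10.6]],"yaw":[0,0,0,0,0,0,0,0,0,0,0,0,0,0,0],"jaw":[0.4,0.4,0.4,0.4,0.4,0.4,0.4,0.4,0.4,0.4,0.4,0.4,0.4,0.4,0.4]}' 25
python3 -m crank '{"dp":[[0,0,0.1],[0,0,0.3],[0,0,0.4],[0,0,0.5],[0,0,0.6],[0,0,0.7],[0,0,0.7],[0,0,0.7]],"yaw":[0,0,0,0,0,0,0,0],"jaw":[0.4,0.4,0.4,0.4,0.4,0.4,0.4,0.4]}' 25
```

```text
time_s: 29.48
position: [0.4189, -0.3537, 0.0545]
tool_rot: [[-0.194, 0.981, -0.001], [0.981, 0.194, 0.002], [0.002, -0.001, -1.0]]
ft_force: [1.0, -0.7, -3.0]
gripper_width: 0.473
time_s: 30.15
position: [0.4188, -0.3537, 0.0474]
tool_rot: [[-0.195, 0.981, -0.001], [0.981, 0.195, 0.002], [0.002, -0.001, -1.0]]
ft_force: [0.8, 0.5, -2.2]
gripper_width: 0.468
```

```bash
python3 -m crank '{"dp":[[0,0,0.1],[0,0,0.2],[0,0,0.3],[0,0,0.3],[0,0,0.3]],"yaw":[0,0,0,0,0],"jaw":[0.4,0.4,0.4,0.4,0.4]}' 25
python3 -m crank '{"dp":[[0,0,0.1],[0,0,0.1],[0,0,0.1]],"yaw":[0,0,0],"jaw":[0.4,0.4,0.4]}' 25
```

```text
time_s: 30.57
position: [0.4189, -0.3537, 0.0444]
tool_rot: [[-0.195, 0.981, -0.001], [0.981, 0.195, 0.002], [0.002, -0.001, -1.0]]
ft_force: [0.4, 0.8, -3.2]
gripper_width: 0.473
time_s: 30.82
position: [0.4192, -0.354, 0.0442]
tool_rot: [[-0.195, 0.981, -0.0], [0.981, 0.195, 0.001], [0.001, 0.0, -1.0]]
ft_force: [-0.5, 1.2, 6.2]
gripper_width: 0.469
```

Contact: the force went from -3 to +6 N at the expected height, with the vase still held. Hold for a moment, then release and withdraw upward.

```bash
python3 -m crank '{"dp":[[0,0,0],[0,0,0],[0,0,0],[0,0,0],[0,0,0],[0,0,0],[0,0,0],[0,0,0],[0,0,0]],"yaw":[0,0,0,0,0,0,0,0,0],"jaw":[0.46,0.47,0.49,0.51,0.55,0.6,0.7,0.7,0.7]}' 5
python3 -m crank '{"dp":[[0,0,-0.5],[0,0,-1.5],[0,0,-3],[0,0,-5],[0,0,-7],[0,0,-9],[0,0,-11],[0,0,-13],[0,0,-14],[0,0,-14],[0,0,-14]],"yaw":[0,0,0,0,0,0,0,0,0,0,0],"jaw":[0.7,0.7,0.7,0.7,0.7,0.7,0.7,0.7,0.7,0.7,0.7]}' 5
python3 - <<'E'
from h import *
ims=[]
for n in ('side','wrist'):
    s=snap(n); look(s,n,['vase_center','saucer','mark']); ims.append(s['pixels'])
a=cv2.resize(ims[0][70:230,250:450],(400,320),interpolation=cv2.INTER_CUBIC); b=cv2.resize(ims[1],(400,300),interpolation=cv2.INTER_AREA)
cv2.imwrite('pics/end.png',np.hstack([a,cv2.copyMakeBorder(b,0,20,0,0,cv2.BORDER_CONSTANT)])[...,::-1])
delta([.419,-.354,.16])
E
```

```text
time_s: 31.57
position: [0.4192, -0.354, 0.0443]
tool_rot: [[-0.195, 0.981, -0.0], [0.981, 0.195, 0.001], [0.001, -0.0, -1.0]]
ft_force: [0.4, 0.4, -0.2]
gripper_width: 0.695
time_s: 32.48
position: [0.4192, -0.3542, 0.1843]
tool_rot: [[-0.195, 0.981, 0.0], [0.981, 0.195, 0.001], [0.001, 0.0, -1.0]]
ft_force: [-0.2, -0.6, 0.2]
gripper_width: 0.703
side vase_center 0.92 [ 0.422 -0.36   0.075] [341. 162.]
side vase_center 0.66 [ 0.418 -0.354  0.003] [342. 188.]
side saucer 0.97 [0.724 0.079 0.001] [181. 281.]
side saucer 0.84 [ 0.42  -0.358  0.   ] [341. 188.]
side saucer 0.67 [ 0.189 -0.307  0.004] [429. 198.]
side saucer 0.28 [ 0.496  0.277 -0.   ] [278. 362.]
side mark 0.65 [ 0.418 -0.355  0.   ] [342. 189.]
wrist saucer 0.93 [ 0.186 -0.307 -0.   ] [102. 127.]
pos [ 0.4192 -0.3541  0.1838] q [-45.1  20.1  94.9   0.   65.1 -56.3] jaw 0.7 F [0.5 0.4 0.9] t 32.8833
dp cm [ 0.01 -0.01  2.38]
```

View pics/end.png

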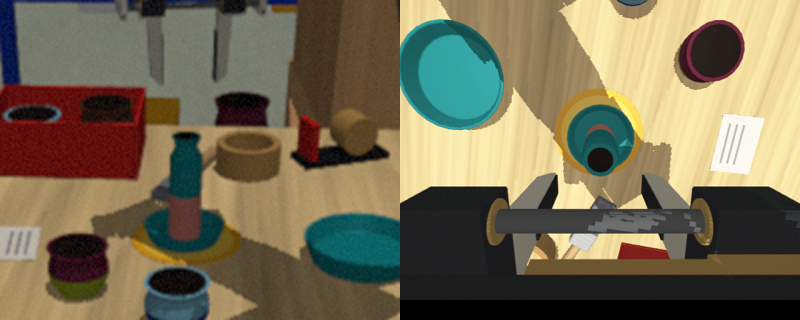

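The vase stands upright in the saucer (side crop, around (185,190)), the saucer is centred on the yellow spot, and the gripper is clear above.

```bash
python3 -c "
from plant import robot
print(robot.sign_off())"
```

```text
the job is handed in; nothing more can be done
None
```

The job is done and handed in, about 33 s into the 72 s allowed; `sign_off()` gave no verdict.

**What I did:**
- I slid the small teal saucer, with the opened fingers inside its rim, around the +x side of pot_a and onto the yellow spot. The 70 mm gap between the pots was too narrow for it.
- I then drew the teal-and-pink vase straight up out of the foam and carried it over. I lowered it until the force rose from -3 N to +6 N while still gripped, then opened the fingers and moved up clear.

**Last checks:**
- **Saucer:** after the slide it measured (0.419, -0.354) m, about 1 mm from the mark's centre. After the vase was placed, the side camera put it within about 4 mm.
- **Vase:** its centre is 75 mm above the table (76 mm expected), within about 3 mm of the saucer's centre by the side camera. It looks upright in the last picture.
- **Other vases:** lime was still in its well after the lift. I had no valid network reading for plum, and neither was checked again at the end.
- **Pots:** I saw no contact. The saucer's path was planned to stay more than 20 mm from them.

**What disagreed:** the reported TCP was about 32.5 mm beyond the real fingertips. My first slide therefore passed over the saucer without touching it. I measured the offset by lowering the fingers slowly onto the table, which pressed at about 33 N vertically, and applied it to every move after that.

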